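# Clamp a carved panel on the stand with a torque-limiting wing knob

## Task

Secure the carved panel on the sloping stand: swing the clamp's steel arm round until it is fully home against its stop, with its rubber shoe on the plain block at the panel's edge. Then turn the clamp's wing knob clockwise until its slip clutch clicks for the first time, stop there, without letting it click again or backing it off, and let go. Leave the two gouges at the foot of the slope where they lie.

Things in the scene. Friction and masses are not known exactly. Their poses are not given: they have to be found in the camera images.
- stand: Plywood base (350 x 460 x 12 mm) with a board that slopes up 30 degrees towards the robot, its face away from it; fixed. Origin on the table, 97.5 mm below the slope's surface; x towards the robot, z up. Slope axes: x uphill, y as the stand's, z square off the slope (30 degrees from vertical, leaning away from the robot).
- post_foot (a point): Foot of the clamp's steel post: where its axis meets the slope's surface. Axes are the slope's: x uphill, z square off the slope along the post. Arm, screw and wing knob all turn about this z axis; heights 'off the slope' are measured along it. Fixed to the stand.
- swing_arm (a joint): Angle (rad) of the clamp's flat steel arm about the post: 0 = fully home at its stop, pointing along the slope's -y over the panel's edge; it starts at 0.7 to 1.4, swung uphill (counter-clockwise from above). 26 mm wide, reaches 105 mm from the post axis, 42 to 54 mm off the slope. Friction 0.12 N m (1.2 N at the peg); stays where it is left.
- swing_peg (a point): Dark round upright peg at the end of the steel arm, to hold or push when swinging it: 16 mm diameter, 40 mm tall (54 to 94 mm off the slope), square to the slope, 105 mm from the post axis. Point: on its axis, 76 mm off the slope, 18 mm below its top. Axes turn with the arm, which points along -y; z off the slope.
- collar_foot (a point): Brass pressure collar (34 mm diameter, 6 mm thick) on the post between the arm's hub and the index disc. Tightening the screw brings it down a few millimetres, how many varies, until it presses on the hub and the screw stops. Point: centre of its underside. z off the slope.
- hub_top (a point): Centre of the top of the steel arm's round hub (38 mm diameter), 54 mm off the slope on the post axis, on which the brass collar presses. Axes turn with the arm.
- land (a point): Plain uncarved block (40 x 50 mm, top 30 mm off the slope) at the clamp side of the carved panel; the rubber shoe under the arm's end stands just on it when the arm is home. Point: on its top face where the shoe stands. z off the slope.
- wing_grip (a point): Centre of the clamp's black wing knob, 114 mm off the slope on the post axis: a bar 66 mm long, 14 mm thick, 28 mm high (100 to 128 mm off the slope) on a neck of 14 mm diameter. x along the bar, z along the turning axis, out of the slope. Clockwise from above (about -z) tightens: a light drag of 0.1 N m for 0.9 to 2.0 rad, which varies, until the collar presses.
- wing_top (a point): Middle of the wing knob's top, 128 mm off the slope; axes as wing_grip. Clutch: once the collar presses, torque climbs within about 0.25 rad to 0.30 N m, then the clutch snaps over (a click): torque drops at once to zero or below, and, let go, the knob rests 0.40 rad ahead of the screw. At 0.65 rad ahead it would click again. Let go, it settles at the nearest rest.
- index (a point): Tip of the small nose on the aluminium index disc (36 mm diameter) under the wing knob, 72 mm off the slope, 26 mm from the axis. The disc turns with the screw. x points from the axis through the nose: parallel to the wing bar before the click, 0.40 rad (23 degrees) behind it after one click, 0.80 after two.
- gouge_long_mid (a point): Bystander: gouge with square wooden handle (120 mm) and steel blade (100 mm), lying on the stand's base board at the foot of the slope, 22 mm high; point at the ferrule, half-way up.
- gouge_short_mid (a point): Bystander: shorter gouge (handle 100 mm, blade 60 mm) lying likewise; point at the ferrule, half-way up.

How it is judged:
By the outcome, as a careful person would: the job done as asked, in the order asked, and still so for the second after the job is handed in, with the robot touching nothing.
It also fails if it takes over 59 s, if anything falls off the work surface, if the arm or the gripper's body presses on something with over 40 N, if the wrist force passes 120 N, or if a joint passes its speed limit or range.

## Robot

A 6-joint arm with a two-finger parallel gripper is mounted at the origin on the work surface. World frame = base frame: x ahead of the robot, y to its left, z up, the work surface at z = 0. Lengths are in m, angles in rad, forces in N, time in s.
With the tool pointing down it reaches from about 0.4 to 0.925 m from the base axis. Payload 12.5 kg.
Tool frame: the origin (TCP) lies at the very end of the fingers, on their centre line; the grasp point (between the pads) lies behind it (robot.grip_point_offset is the x of the grasp point in the tool frame, in m); x points along the fingers, y is the direction in which the jaws open and shut, and the axes are right-handed (so a half turn about x gives the same grasp; the last joint's range is limited). The gripper opens to 95 mm and grips with 3 to 60 N. Pads are 20 mm wide; open, the fingers measure 119 mm over their backs; the gripper's body (75 mm by 180 mm) begins 59 mm behind the grasp point.
Start: joints at [1.035, 0.491, 1.559, -0, 1.092, -0.106], TCP at [0.26, 0.568, 0.215] pointing down, gripper open.
Joint ranges: [-3.1, 3.1], [-0.84, 2.19], [0.05, 2.79], [-1.13, 4.28], [0.06, 2.93], [-2.69, 2.69]. Speed limits (rad/s): [2.22, 2.22, 2.79, 3.14, 3.14, 3.14].

## Interface

Orientations are given as [roll, pitch, yaw] about the fixed x, y, z axes, in that order (R = Rz(yaw) Ry(pitch) Rx(roll)).
In Python, from station import robot, eyes gives the robot as it stands.
- The arm moves only by the tool play_rows, never from a script. Its argument "increments" is a list of rows, each an object of numbers: "dx", "dy", "dz": the shift along the tool's x, y, z normalised to -1 to 1, where 1 is 25 cm; "wx", "wy", "wz": the turn, a rotation vector about the tool's x, y, z normalised to -1 to 1, where 1 is pi/2 rad. In form: [{"dx": .., "dy": .., "dz": .., "wx": .., "wy": .., "wz": ..}, ...]. A call has 1 to 8 rows; each row is the pose to reach, as a shift and turn from the pose commanded when the call began, along the tool's axes at that moment; what a row does not reach only later rows make up. A row lasts 1/8 s, in which the tool goes at most 62.5 mm and 10.7 degrees, less where a joint would pass 70% of its speed; a pose out of reach is approached as far as the arm can. A call with a number of a shift or a turn outside -1 to 1 is refused whole. A call with a gripper value outside its range is refused whole. "hand" is the closure, from -1 (fully open) to 1 (shut), set as the call begins (left out, the last holds). The fingers move at their own pace and stop on an object; "grip_force" is the grip in N (left out, the last holds). Time passes only in rows, so rows that repeat a pose let the fingers close. It gives the time, the measured TCP pose, the force and the opening at its end, in the units of the state.
- robot.state(): the state, without advancing time (a new reading comes with each control period).
- eyes.get_image(name): name is "scene" or "top" or "wrist"; returns a dict with "frame" (480x640x3 uint8, blue, green, red), "intrinsics" (3x3 intrinsics, pixels), "R" (3x3) and "t" (3): a world point X has camera coordinates R X + t; the wrist camera has in their place "hand_eye" (4x4, takes a point from camera to tool coordinates, whose origin is the TCP and whose axes are the tool frame's). Camera axes: x right, y down, z forward; pixel columns grow to the right and rows downward; lengths in m; the calibration is good to about 2 mm. A picture is of the moment at which its call begins: read the wrist's pose just before it. There is no depth.
- robot.close_job(): hands the job in, once; it reports no verdict.
The state is a dict: "time": time; "q": joint angles; "dq": joint speeds; "tau": joint torques, N m; "position": TCP position; "eef_rot": TCP orientation; "force": force on the tool from outside, world axes, zero at the start; "torque": the same for the moment, N m; "gripper_width": finger opening in m.
Only numpy, scipy, OpenCV 4.12 (cv2) and the standard library are available. Lean on these libraries where they do the work, as an engineer would, in place of code of your own. Each camera call takes 0.05 s, during which the arm holds its last target.

## Working session

There is one attempt and no reset: what is moved stays moved. The work goes in short steps, Python scripts to look and compute and a tool call to move; the robot and the scene stay as the last step left them, time stands still between calls to the robot, and variables do not carry over. Pictures are saved under pics/ and viewed, and the job is handed in when it is done.

Besides the shell and the picture viewer there is one more tool, called after "Emit:" in YAML: its name, and indented under it one key for each argument. play_rows: Moves the arm, as the interface text tells. Scaled input: -1 to 1 covers 25 cm each way for a shift and pi/2 rad each way for a turn. Its arguments: {"type":"object","properties":{"increments":{"type":"array"},"hand":{"type":"number"},"grip_force":{"type":"number"}},"required":["increments"]}

```bash
ls; mkdir -p pics
python3 - <<'E'
from station import robot, eyes
import cv2,numpy as np
print(robot.state(), robot.grip_point_offset)
for n in ["scene","top","wrist"]:
    d=eyes.get_image(n); cv2.imwrite(f"pics/{n}0.png",d["frame"])
    print(n,d["intrinsics"].tolist(),{k:np.round(d[k],4).tolist() for k in d if k in("R","t","hand_eye")})
E
```

```text
pics
{'time': 0.0, 'q': array([ 1.03542368e+00,  4.91580275e-01,  1.55945304e+00, -3.80201909e-05,
        1.09171975e+00, -1.05602764e-01]), 'dq': array([0.00027075, 0.0014812 , 0.00072986, 0.00152207, 0.00134368,
       0.00022407]), 'tau': array([-8.34674938e-04, -6.12654376e+01, -2.58170432e+01,  6.91474811e-02,
        4.82810126e-02, -6.56812222e-05]), 'position': array([0.26027365, 0.56795068, 0.21404765]), 'eef_rot': array([-1.64734899,  1.56963543, -2.07710133]), 'force': array([ 0.35514549, -0.46574231, -1.00336141]), 'torque': array([-0.03843167,  0.0618288 ,  0.00431085]), 'gripper_width': 0.09511855498685466} -0.0188
scene [[496.0614605685162, 0.0, 313.6384573499666], [0.0, 496.0614605685162, 236.85785516135275], [0.0, 0.0, 1.0]] {'R': [[-0.5859, 0.8103, 0.0139], [0.4589, 0.3458, -0.8184], [-0.668, -0.4731, -0.5744]], 't': [0.2832, -0.2133, 1.263]}
top [[523.8265421498913, 0.0, 326.3001498511712], [0.0, 523.8265421498913, 247.9329028209012], [0.0, 0.0, 1.0]] {'R': [[-0.0232, -0.9997, 0.0027], [-0.9954, 0.0228, -0.0929], [0.0929, -0.0049, -0.9957]], 't': [0.1189, 0.6562, 0.9636]}
wrist [[342.9528197500481, 0.0, 319.6221335762858], [0.0, 342.9528197500481, 231.30828377753403], [0.0, 0.0, 1.0]] {'hand_eye': [[-0.0, -0.2426, 0.9701, -0.1697], [1.0, 0.0001, 0.0, -0.0013], [-0.0001, 0.9701, 0.2426, -0.0676], [0.0, 0.0, 0.0, 1.0]]}
```

View pics/scene0.png

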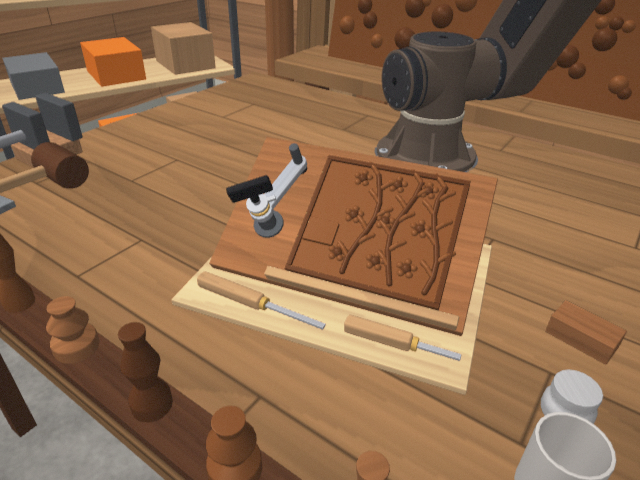

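View pics/top0.png

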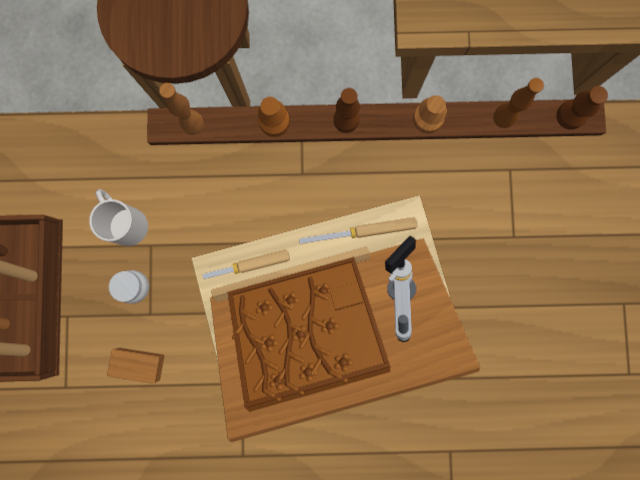

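View pics/wrist0.png

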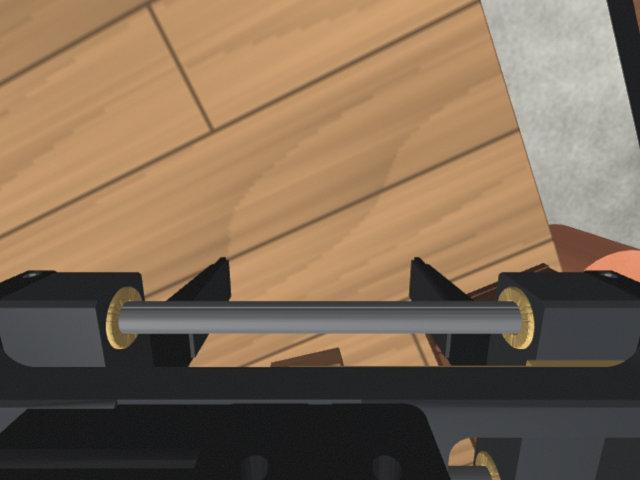

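The scene view shows the clamp: wing knob around (250,190), peg around (296,155), post base (267,224). In the top view the knob is at (401,255), the peg at (403,325), and the far corners of the base are at (193,258) and (420,197). I'll zoom in next.

Run:
```python
import cv2,numpy as np
s=cv2.imread("pics/scene0.png"); t=cv2.imread("pics/top0.png")
cv2.imwrite("pics/s_crop.png",cv2.resize(s[130:250,210:330],None,fx=5,fy=5,interpolation=cv2.INTER_CUBIC))
cv2.imwrite("pics/t_crop.png",cv2.resize(t[225:345,350:470],None,fx=5,fy=5,interpolation=cv2.INTER_CUBIC))
for n,im,(x0,y0,x1,y1) in [("s",s,(220,140,310,210)),("t",t,(380,230,425,345))]:
    m=(im[y0:y1,x0:x1].max(2)<60).astype(np.uint8)
    k,l,st,c=cv2.connectedComponentsWithStats(m)
    for i in range(1,k):
        if st[i,4]>15:
            pts=np.argwhere(l==i)[:,::-1].astype(np.float32)
            r=cv2.minAreaRect(pts); print(n,st[i],c[i]+[x0,y0],cv2.boxPoints(r)+[x0,y0])
```

```text
s [72  8 10 16 88] [297.07954545 156.53409091] [[290.80000305 150.40000153]
 [298.         148.00000191]
 [302.6000061  161.79999924]
 [295.40000916 164.19999886]]
s [  7  36  45  27 710] [249.60704225 189.3915493 ] [[226.06754541 188.06941986]
 [267.75610352 174.80488586]
 [274.5328331  196.10319519]
 [232.84427643 209.36772919]]
t [  5   7  30  36 491] [399.92464358 254.89613035] [[381.50000477 264.5       ]
 [410.50000381 235.50000095]
 [421.50000381 246.5       ]
 [392.50000381 275.5       ]]
t [19 92  5 11 37] [400.56756757 327.16216216] [[399. 332.]
 [399. 322.]
 [403. 322.]
 [403. 332.]]
```

Run:
```python
import cv2,numpy as np
t=cv2.imread("pics/top0.png")
c=np.hstack([cv2.resize(t[y-20:y+20,x-20:x+20],(260,260),interpolation=cv2.INTER_CUBIC) for x,y in[(193,258),(420,197),(478,368)]])
cv2.imwrite("pics/cor.png",c)
```

```text
(no output)
```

View pics/s_crop.png

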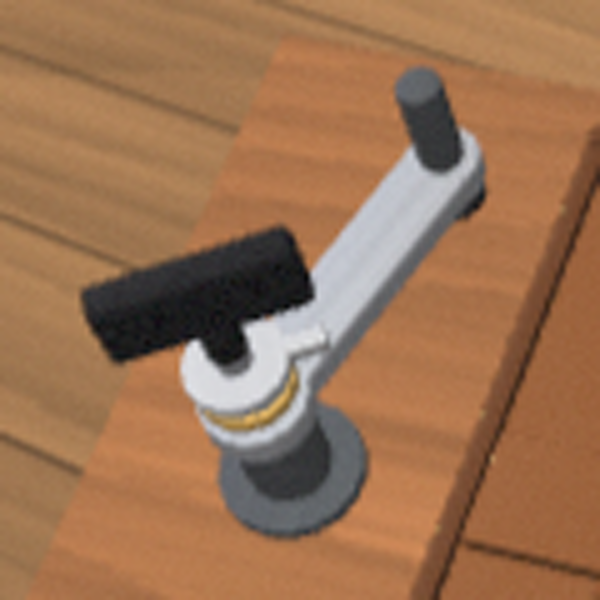

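View pics/t_crop.png

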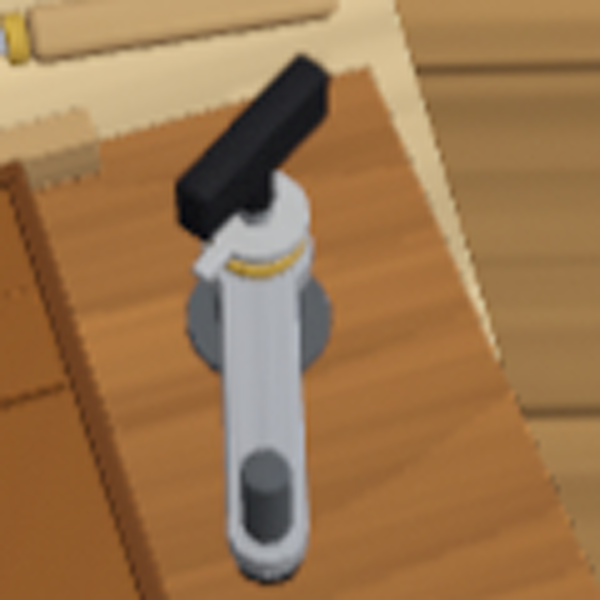

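View pics/cor.png

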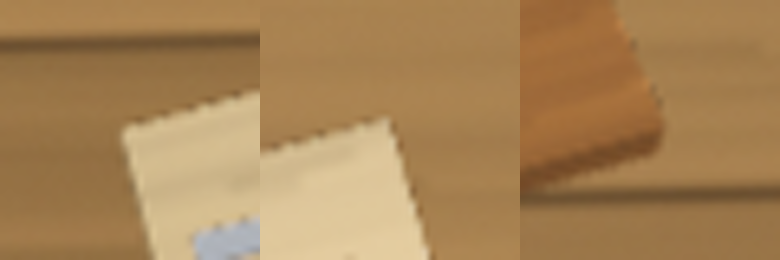

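```bash
cat > h.py <<'E'
import numpy as np,cv2
CAM={}
def cams():
    from station import eyes
    return {n:eyes.get_image(n) for n in("scene","top")}
def ray(d,uv):
    K=d["intrinsics"];R=np.array(d["R"]);t=np.array(d["t"])
    v=R.T@np.linalg.inv(K)@np.array([uv[0],uv[1],1.]); return -R.T@t, v/np.linalg.norm(v)
def plane(d,uv,z):
    o,v=ray(d,uv); return o+v*(z-o[2])/v[2]
def tri(*prs):
    A=np.zeros((3,3));b=np.zeros(3);L=[]
    for d,uv in prs:
        o,v=ray(d,uv);P=np.eye(3)-np.outer(v,v);A+=P;b+=P@o;L.append((o,P))
    X=np.linalg.solve(A,b); return X,[round(1000*np.linalg.norm(P@(X-o)),1) for o,P in L]
E
python3 - <<'E'
from h import *
np.set_printoptions(precision=4,suppress=True)
c=cams(); s,t=c["scene"],c["top"]
import pickle; pickle.dump({n:{k:c[n][k] for k in("intrinsics","R","t")} for n in c},open("cam.pkl","wb"))
a=plane(t,(191.9,258),.012); b=plane(t,(420,195.5),.012)
print("corners",a,b,np.linalg.norm(a-b))
ys=(b-a)/np.linalg.norm(b-a); xs=np.cross(ys,[0,0,1]); 
org=(a+b)/2+xs*.175; org[2]=0
xl=xs*np.cos(np.pi/6)+np.array([0,0,.5]); n=-xs*.5+np.array([0,0,np.cos(np.pi/6)])
O=org+[0,0,.0975]; S=np.array([xl,ys,n])
print("xs",xs,"ys",ys,"org",org,"n",n)
P={}
for nm,ps,pt in [("knob",(249.4,189),(400.8,254.5)),("pegmid",(296,154.4),(403.2,324.4)),("pegtop",(293.6,147),(403.4,318)),("foot",(268.6,224),(402,289.4))]:
    X,r=tri((s,ps),(t,pt)); P[nm]=X; print(nm,X,r,"slope:",S@(X-O))
E
```

```text
corners [0.6469 0.3632 0.012 ] [ 0.759  -0.0816  0.012 ] 0.4586759711016246
xs [-0.9697 -0.2445  0.    ] ys [ 0.2445 -0.9697  0.    ] org [0.5333 0.098  0.    ] n [0.4848 0.1222 0.866 ]
knob [ 0.6316 -0.0156  0.1751] [np.float64(0.3), np.float64(0.3)] slope: [-0.0197  0.1343  0.101 ]
pegmid [ 0.5202 -0.0129  0.1906] [np.float64(0.5), np.float64(0.5)] slope: [0.081  0.1044 0.0607]
pegtop [ 0.5306 -0.0104  0.2083] [np.float64(1.2), np.float64(1.2)] slope: [0.0806 0.1045 0.0814]
foot [ 0.5762 -0.0298  0.0768] [np.float64(0.5), np.float64(0.5)] slope: [-0.0194  0.1344 -0.0128]
```

```bash
cat >> h.py <<'E'
from scipy.spatial.transform import Rotation as Rn
np.set_printoptions(precision=4,suppress=True)
xs=np.array([-0.9697,-0.2445,0]);xs/=np.linalg.norm(xs);ys=np.cross([0,0,1],xs)
xl=xs*np.cos(np.pi/6)+np.array([0,0,.5]); n=-xs*.5+np.array([0,0,np.cos(np.pi/6)])
S=np.array([xl,ys,n])
K=np.array([0.6316,-0.0156,0.1751]); F=K-.114*n   # post foot
def W(p): return F+S.T@np.array(p,float)  # slope coords rel. foot -> world
def Rt(phi): # tool R with tool x=-n and tool y at angle phi in slope plane (from xl to ys)
    y=S.T@np.array([np.cos(phi),np.sin(phi),0]); x=-n; return np.array([x,y,np.cross(x,y)]).T
def cur():
    from station import robot
    s=robot.state(); return s,np.array(s["position"]),Rn.from_euler("xyz",s["eef_rot"]).as_matrix()
def delta(p,R,p1,R1):
    d=R.T@(p1-p)/.25; w=Rn.from_matrix(R.T@R1).as_rotvec()/(np.pi/2)
    return np.r_[d,w]
def rel(p,R): # slope coords of TCP, phi of tool y, tilt
    y=S@R[:,1]; return S@(p-F), np.arctan2(y[1],y[0]), np.degrees(np.arccos(np.clip(-R[:,0]@n,-1,1)))
E
python3 - <<'E'
from h import *
import pickle
c=pickle.load(open("cam.pkl","rb"))
s,p,R=cur(); print(p,R)
th=1.282
print("F",F)
for sg in (0,np.pi):
    phi=np.arctan2(np.sin(th),np.cos(th))+sg
    q=W([.105*np.sin(th),-.105*np.cos(th),.166])
    print("phi",phi,q,delta(p,R,q,Rt(phi)))
# bar direction: axis ends, top image mid-of-end-face points
t=c["top"];sc=c["scene"]
# bar end centers (crop/5+offset)
for d,(a,b),off in((t,((194,212),(314,85)),(350,225)),(sc,((100,327),(301,261)),(210,130))):
    Q=[]
    for u in(a,b):
        o,v=ray(d,(u[0]/5+off[0],u[1]/5+off[1])); k=((K-o)@n)/(v@n); Q.append(S@(o+k*v-F))
    dd=Q[1]-Q[0]; print(Q,np.linalg.norm(dd),"phi bar",np.arctan2(dd[1],dd[0]))
E
```

```text
[0.2604 0.5681 0.2144] [[-0.0002  0.4166  0.9091]
 [-0.0004  0.9091 -0.4166]
 [-1.     -0.0004 -0.    ]]
F [ 0.5763 -0.0295  0.0764]
phi 1.282 [ 0.565  -0.0016  0.2705] [-0.2236 -1.5639  2.057   1.6993 -0.2151 -0.4109]
phi 4.423592653589793 [ 0.565  -0.0016  0.2705] [-0.2236 -1.5639  2.057  -0.2413  0.297  -0.1554]
[array([ 0.0172, -0.0254,  0.114 ]), array([-0.0173,  0.0264,  0.114 ])] 0.06224589023804453 phi bar 2.1589512466469887
[array([-0.0176,  0.0252,  0.114 ]), array([ 0.0187, -0.0275,  0.114 ])] 0.06400442447468428 phi bar -0.9684341456193577
```

Emit:
play_rows:
  increments:
    - {"dx":-0.5,"dy":-0.4,"dz":0.5}
    - {"dx":-0.5,"dy":-0.8,"dz":1}
    - {"dx":-0.5,"dy":-0.8,"dz":1,"wx":-0.24,"wy":0.3,"wz":-0.155}
    - {"dx":-0.5,"dy":-0.8,"dz":1,"wx":-0.24,"wy":0.3,"wz":-0.155}
    - {"dx":-0.5,"dy":-0.8,"dz":1,"wx":-0.24,"wy":0.3,"wz":-0.155}
    - {"dx":-0.5,"dy":-0.8,"dz":1,"wx":-0.24,"wy":0.3,"wz":-0.155}
    - {"dx":-0.5,"dy":-0.8,"dz":1,"wx":-0.24,"wy":0.3,"wz":-0.155}
    - {"dx":-0.5,"dy":-0.8,"dz":1,"wx":-0.24,"wy":0.3,"wz":-0.155}
  hand: 0.3
  grip_force: 20

```text
invalid input at $.increments[0]: expected keys dx, dy, dz, wx, wy, wz
```

```bash
cat > st.py <<'E'
from h import *
import sys
def tgt(r,ang,h,phi):
    s,p,R=cur(); pr,ph,ti=rel(p,R)
    print("t",round(s["time"],2),"q",s["q"],"w",round(s["gripper_width"],4),"F",s["force"],"T",s["torque"])
    print("slope",pr,"phi",round(ph%(2*np.pi),3),"tilt",round(ti,2))
    q=W([r*np.sin(ang),-r*np.cos(ang),h]); print("delta",delta(p,R,q,Rt(phi)))
tgt(*map(float,sys.argv[1:5]))
E
python3 st.py .105 1.282 .166 4.4236
```

```text
t 0.25 q [ 1.0354  0.4912  1.5591 -0.      1.0917 -0.1056] w 0.0952 F [ 0.0917  0.2595 -0.5262] T [ 0.0123 -0.0695  0.0321]
slope [ 0.2078 -0.6567  0.0394] phi 4.104 tilt 29.98
delta [-0.2236 -1.5639  2.057  -0.2413  0.297  -0.1554]
```

Emit:
play_rows:
  increments:
    - {"dx":-0.5,"dy":-0.4,"dz":0.5,"wx":0,"wy":0,"wz":0}
    - {"dx":-0.5,"dy":-0.8,"dz":1,"wx":0,"wy":0,"wz":0}
    - {"dx":-0.5,"dy":-0.8,"dz":1,"wx":-0.24,"wy":0.3,"wz":-0.155}
    - {"dx":-0.5,"dy":-0.8,"dz":1,"wx":-0.24,"wy":0.3,"wz":-0.155}
    - {"dx":-0.5,"dy":-0.8,"dz":1,"wx":-0.24,"wy":0.3,"wz":-0.155}
    - {"dx":-0.5,"dy":-0.8,"dz":1,"wx":-0.24,"wy":0.3,"wz":-0.155}
    - {"dx":-0.5,"dy":-0.8,"dz":1,"wx":-0.24,"wy":0.3,"wz":-0.155}
    - {"dx":-0.5,"dy":-0.8,"dz":1,"wx":-0.24,"wy":0.3,"wz":-0.155}
  hand: 0.3
  grip_force: 20

```text
time: 1.25
position: [0.404, 0.2826, 0.3394]
eef_rot: [-2.858, 1.044, -2.902]
force: [-0.7, 0.6, 0.6]
gripper_width: 0.0336
```

```bash
python3 st.py .105 1.282 .166 4.4236
```

```text
t 1.25 q [ 0.4247  0.4165  1.4446  0.0951  1.7987 -1.1048] w 0.0336 F [-0.7157  0.5621  0.5946] T [ 0.074  -0.2735 -0.    ]
slope [ 0.2101 -0.3448  0.1824] phi 4.422 tilt 0.28
delta [ 0.0594 -1.0816  0.7805 -0.001  -0.0025 -0.0017]
```

Emit:
play_rows:
  increments:
    - {"dx":0,"dy":-1,"dz":0.78,"wx":0,"wy":0,"wz":0}
    - {"dx":0,"dy":-1,"dz":0.78,"wx":0,"wy":0,"wz":0}
    - {"dx":0,"dy":-1,"dz":0.78,"wx":0,"wy":0,"wz":0}
    - {"dx":0,"dy":-1,"dz":0.78,"wx":0,"wy":0,"wz":0}
    - {"dx":0,"dy":-1,"dz":0.78,"wx":0,"wy":0,"wz":0}
    - {"dx":0.0,"dy":-1,"dz":0.78,"wx":0,"wy":0,"wz":0}
    - {"dx":0.0,"dy":-1,"dz":0.78,"wx":0,"wy":0,"wz":0}

```text
time: 2.12
position: [0.5724, 0.0214, 0.2807]
eef_rot: [-2.858, 1.044, -2.901]
force: [-0.9, 0.9, 0.2]
gripper_width: 0.0333
```

```bash
python3 st.py .105 1.282 .066 4.4236
python3 - <<'E'
from station import eyes
import cv2
for n in("wrist","scene"): cv2.imwrite(f"pics/{n}1.png",eyes.get_image(n)["frame"])
E
```

```text
t 2.12 q [-0.017   0.5907  1.2954 -0.1309  1.7663 -1.5366] w 0.0333 F [-0.8784  0.9255  0.205 ] T [ 0.1076 -0.1976  0.0025]
slope [ 0.0946 -0.0503  0.1812] phi 4.423 tilt 0.27
delta [ 0.4608 -0.0861  0.0021 -0.0002 -0.0026 -0.0014]
```

View pics/wrist1.png

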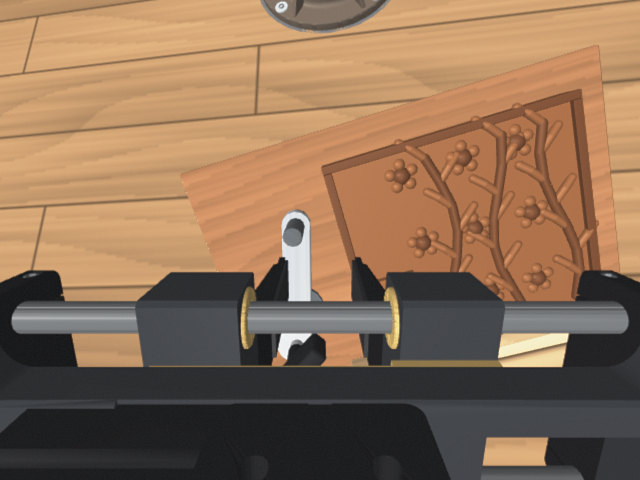

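View pics/scene1.png

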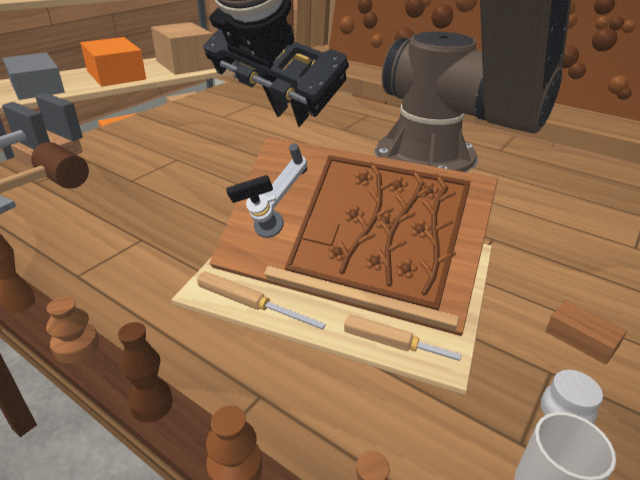

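Run:
```python
import cv2
im=cv2.imread("pics/wrist1.png")
cv2.imwrite("pics/w1c.png",cv2.resize(im[195:265,255:345],None,fx=7,fy=7,interpolation=cv2.INTER_CUBIC))
```

```text
(no output)
```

View pics/w1c.png

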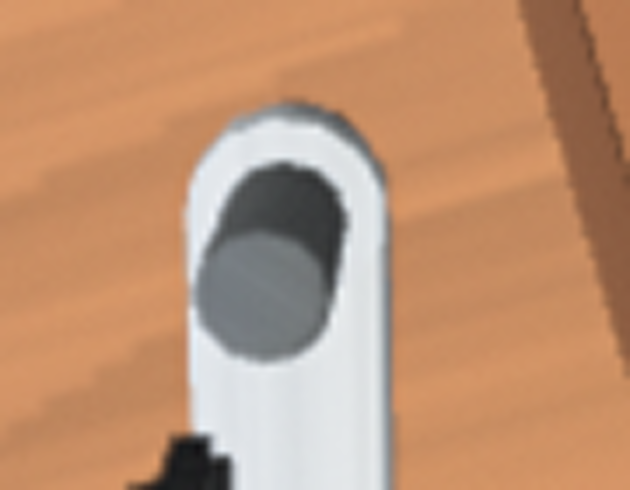

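Emit:
play_rows:
  increments:
    - {"dx":0,"dy":-0.086,"dz":0,"wx":0,"wy":0,"wz":0}
    - {"dx":0.1,"dy":-0.086,"dz":0,"wx":0,"wy":0,"wz":0}
    - {"dx":0.25,"dy":-0.086,"dz":0,"wx":0,"wy":0,"wz":0}
    - {"dx":0.4,"dy":-0.086,"dz":0,"wx":0,"wy":0,"wz":0}
    - {"dx":0.46,"dy":-0.086,"dz":0,"wx":0,"wy":0,"wz":0}
    - {"dx":0.46,"dy":-0.086,"dz":0,"wx":0,"wy":0,"wz":0}

```text
time: 2.98
position: [0.5165, -0.0151, 0.1847]
eef_rot: [-2.858, 1.044, -2.902]
force: [0.6, 0.2, 0.8]
gripper_width: 0.0332
```

```bash
cat > arc.py <<'E'
from h import *
import sys
# rows for arc from current: angles list
s,p,R=cur(); pr,ph,ti=rel(p,R)
print("t",round(s["time"],2),"q",s["q"],"w",s["gripper_width"],"F slope",S@s["force"],"T",s["torque"]); print(pr,ph%(2*np.pi),ti)
r,h=float(sys.argv[1]),float(sys.argv[2])
for a in map(float,sys.argv[3:]):
    q=W([r*np.sin(a),-r*np.cos(a),h]); print(a,np.round(delta(p,R,q,Rt(np.pi+a)),3).tolist())
E
python3 arc.py .105 .066 1.14 .97 .8 .63 .46 .29 .12 -.05
```

```text
t 2.98 q [-0.0748  0.5931  1.565  -0.157   1.49   -1.5486] w 0.03318583966264171 F slope [-0.1936 -0.0369  1.0074] T [ 0.0404 -0.2615 -0.0472]
[ 0.1013 -0.0286  0.0666] 4.422613905556697 0.2853525787414381
1.14 [0.002, 0.065, 0.005, 0.09, -0.003, -0.001]
0.97 [0.003, 0.135, 0.021, 0.198, -0.003, -0.001]
0.8 [0.003, 0.2, 0.049, 0.306, -0.003, -0.001]
0.63 [0.003, 0.261, 0.087, 0.414, -0.003, -0.001]
0.46 [0.002, 0.313, 0.135, 0.523, -0.003, -0.0]
0.29 [0.002, 0.357, 0.191, 0.631, -0.003, 0.0]
0.12 [0.002, 0.391, 0.254, 0.739, -0.003, 0.0]
-0.05 [0.002, 0.414, 0.321, 0.847, -0.003, 0.001]
```

Emit:
play_rows:
  increments:
    - {"dx":0.002,"dy":0.065,"dz":0.005,"wx":0.09,"wy":0,"wz":0}
    - {"dx":0.002,"dy":0.135,"dz":0.021,"wx":0.198,"wy":0,"wz":0}
    - {"dx":0.002,"dy":0.2,"dz":0.049,"wx":0.306,"wy":0,"wz":0}
    - {"dx":0.002,"dy":0.261,"dz":0.087,"wx":0.414,"wy":0,"wz":0}
    - {"dx":0.002,"dy":0.313,"dz":0.135,"wx":0.523,"wy":0,"wz":0}
    - {"dx":0.002,"dy":0.357,"dz":0.191,"wx":0.631,"wy":0,"wz":0}
    - {"dx":0.002,"dy":0.391,"dz":0.254,"wx":0.739,"wy":0,"wz":0}
    - {"dx":0.002,"dy":0.391,"dz":0.254,"wx":0.739,"wy":0,"wz":0}

```text
time: 3.98
position: [0.5733, 0.0775, 0.1398]
eef_rot: [-1.698, 1.045, -2.9]
force: [-0.5, -0.0, -0.2]
gripper_width: 0.0333
```

```bash
python3 arc.py .105 .066 .08 .04 0 -.04 -.07 -.08 -.1;python3 - <<'E'
from station import eyes
import cv2
for n in("top","scene"): 
    f=eyes.get_image(n)["frame"]; c=f[200:360,330:490] if n=="top" else f[100:260,200:360]
    cv2.imwrite(f"pics/{n}2.png",cv2.resize(c,None,fx=3.5,fy=3.5))
E
```

```text
t 3.98 q [ 0.0624  0.7274  1.4196 -0.0896  1.5138 -0.277 ] w 0.033317197818722326 F slope [ 0.3373 -0.1005 -0.4589] T [ 0.0285 -0.2438 -0.0053]
[ 0.0116 -0.1045  0.0665] 3.263602722533607 0.21088450666489703
0.08 [0.002, 0.013, 0.001, 0.027, -0.002, 0.001]
0.04 [0.002, 0.029, 0.002, 0.052, -0.002, 0.001]
0.0 [0.002, 0.046, 0.004, 0.078, -0.002, 0.001]
-0.04 [0.002, 0.063, 0.006, 0.103, -0.002, 0.001]
-0.07 [0.002, 0.075, 0.008, 0.122, -0.002, 0.001]
-0.08 [0.002, 0.079, 0.009, 0.129, -0.002, 0.001]
-0.1 [0.002, 0.088, 0.011, 0.141, -0.002, 0.001]
```

View pics/scene2.png

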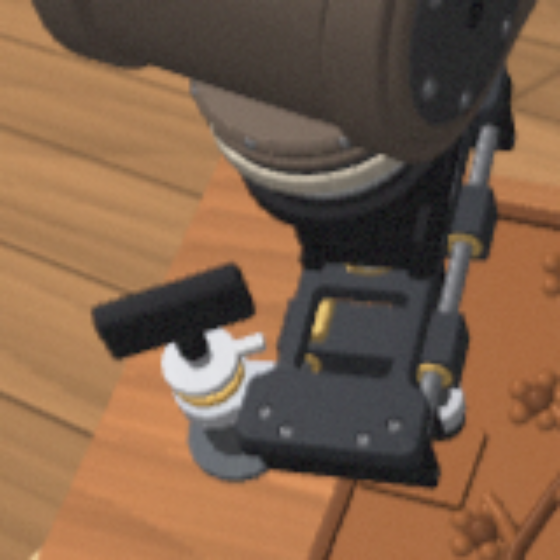

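Emit:
play_rows:
  increments:
    - {"dx":0.002,"dy":0.02,"dz":0.001,"wx":0.04,"wy":0,"wz":0}
    - {"dx":0.002,"dy":0.046,"dz":0.004,"wx":0.078,"wy":0,"wz":0}
    - {"dx":0.002,"dy":0.063,"dz":0.006,"wx":0.078,"wy":0,"wz":0}
    - {"dx":0.002,"dy":0.075,"dz":0.006,"wx":0.078,"wy":0,"wz":0}
    - {"dx":0.002,"dy":0.075,"dz":0.006,"wx":0.078,"wy":0,"wz":0}

```text
time: 4.7
position: [0.5876, 0.0816, 0.1296]
eef_rot: [-1.576, 1.044, -2.901]
force: [0.9, -0.8, 0.3]
gripper_width: 0.0334
```

```bash
python3 arc.py .105 .066 0
```

```text
t 4.7 q [ 0.0667  0.7585  1.3821 -0.087   1.5215 -0.151 ] w 0.03335820161469742 F slope [-0.4422  1.0051  0.6008] T [ 0.0136 -0.2893  0.0179]
[-0.0064 -0.105   0.0652] 3.1406275652987077 0.2718950130632383
0.0 [-0.003, -0.026, 0.0, -0.001, -0.002, 0.002]
```

Not touching the stop yet, so I'll push further in small steps.

Emit:
play_rows:
  increments:
    - {"dx":0,"dy":0.008,"dz":0,"wx":0,"wy":0,"wz":0}
    - {"dx":0,"dy":0.014,"dz":0,"wx":0,"wy":0,"wz":0}
    - {"dx":0,"dy":0.014,"dz":0,"wx":0,"wy":0,"wz":0}

```text
time: 5.08
position: [0.5899, 0.0823, 0.1282]
eef_rot: [-1.575, 1.042, -2.902]
force: [-5.0, -1.0, 5.0]
gripper_width: 0.0332
```

```bash
python3 arc.py .105 .066 0
```

```text
t 5.08 q [ 0.0675  0.7642  1.3747 -0.0868  1.5254 -0.1493] w 0.03322998095992857 F slope [ 6.8773 -0.2662  1.8143] T [-0.2399  0.9015 -0.0493]
[-0.0092 -0.1051  0.0651] 3.1395237842180057 0.37090353575020163
0.0 [-0.003, -0.037, 0.001, -0.001, -0.002, 0.003]
```

Emit:
play_rows:
  increments:
    - {"dx":0,"dy":0.006,"dz":0,"wx":0,"wy":0,"wz":0}
    - {"dx":0,"dy":0.006,"dz":0,"wx":0,"wy":0,"wz":0}

```text
time: 5.32
position: [0.59, 0.0824, 0.128]
eef_rot: [-1.575, 1.038, -2.902]
force: [-12.6, -1.0, 9.8]
gripper_width: 0.0337
```

```bash
python3 arc.py .105 .066 0
```

```text
t 5.33 q [ 0.0677  0.766   1.3725 -0.087   1.5291 -0.1491] w 0.033689508437617796 F slope [15.68   -2.1174  2.2832] T [-0.6033  2.4264 -0.0341]
[-0.0094 -0.1052  0.065 ] 3.139451964372379 0.5440538035434882
0.0 [-0.004, -0.037, 0.001, -0.001, -0.002, 0.006]
```

Emit:
play_rows:
  increments:
    - {"dx":0,"dy":-0.04,"dz":0,"wx":0,"wy":0,"wz":0}
    - {"dx":0,"dy":-0.041,"dz":0,"wx":0,"wy":0,"wz":0}
    - {"dx":-0.2,"dy":-0.041,"dz":0,"wx":0,"wy":0,"wz":0}
    - {"dx":-0.4,"dy":-0.041,"dz":0,"wx":0,"wy":0,"wz":0}
    - {"dx":-0.5,"dy":-0.041,"dz":0,"wx":0,"wy":0,"wz":0}
    - {"dx":-0.5,"dy":-0.041,"dz":0,"wx":0,"wy":0,"wz":0}

```text
time: 6.08
position: [0.6451, 0.0957, 0.241]
eef_rot: [-1.574, 1.047, -2.901]
force: [-1.6, 0.8, -0.5]
gripper_width: 0.0333
```

```bash
python3 st.py 0 0 .185 3.737
python3 - <<'E'
from station import eyes
import cv2
for n in("top","scene"): 
    f=eyes.get_image(n)["frame"]; c=f[200:360,330:490] if n=="top" else f[100:260,200:360]
    cv2.imwrite(f"pics/{n}3.png",cv2.resize(c,None,fx=3.5,fy=3.5))
E
```

```text
t 6.08 q [ 0.0797  0.7496  1.0878 -0.083   1.8216 -0.1634] w 0.0333 F [-1.6291  0.8009 -0.5193] T [ 0.0062 -0.2546  0.0182]
slope [-0.002  -0.1046  0.1912] phi 3.139 tilt 0.17
delta [ 0.0236 -0.007   0.4187 -0.3806 -0.0019 -0.0004]
```

View pics/scene3.png

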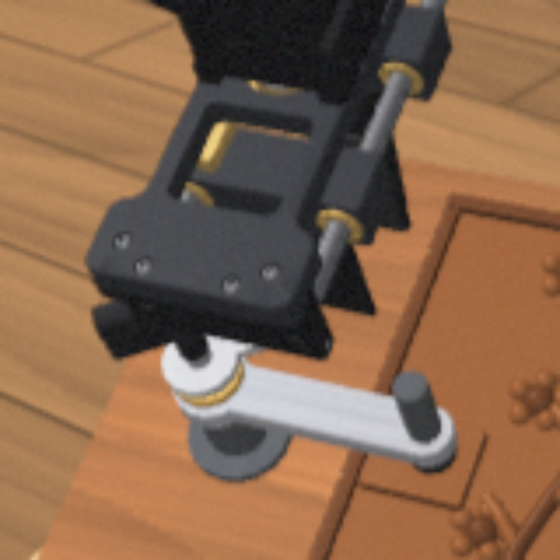

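Emit:
play_rows:
  increments:
    - {"dx":0.01,"dy":-0.007,"dz":0.2,"wx":-0.1,"wy":0,"wz":0}
    - {"dx":0.01,"dy":-0.007,"dz":0.419,"wx":-0.2,"wy":0,"wz":0}
    - {"dx":0.01,"dy":-0.007,"dz":0.419,"wx":-0.3,"wy":0,"wz":0}
    - {"dx":0.01,"dy":-0.007,"dz":0.419,"wx":-0.38,"wy":0,"wz":0}
    - {"dx":0.01,"dy":-0.007,"dz":0.419,"wx":-0.38,"wy":0,"wz":0}
    - {"dx":0.01,"dy":-0.007,"dz":0.419,"wx":-0.38,"wy":0,"wz":0}
  hand: 0

```text
time: 6.92
position: [0.6664, -0.0067, 0.2381]
eef_rot: [-2.169, 1.043, -2.902]
force: [0.1, 0.2, -0.9]
gripper_width: 0.0477
```

```bash
python3 st.py 0 0 .097 3.737
python3 - <<'E'
from station import eyes
import cv2
f=eyes.get_image("wrist")["frame"]; cv2.imwrite("pics/w4.png",f)
f=eyes.get_image("top")["frame"]; cv2.imwrite("pics/t4.png",cv2.resize(f[180:340,330:490],None,fx=3.5,fy=3.5))
E
```

```text
t 6.92 q [-0.0502  0.7731  1.0485 -0.1494  1.827  -0.8887] w 0.0477 F [ 0.1469  0.2469 -0.9403] T [ 0.1305 -0.2011 -0.0145]
slope [ 0.0004 -0.0001  0.1866] phi 3.734 tilt 0.33
delta [ 0.3583  0.0016  0.0032 -0.0021 -0.0035  0.0011]
```

View pics/w4.png

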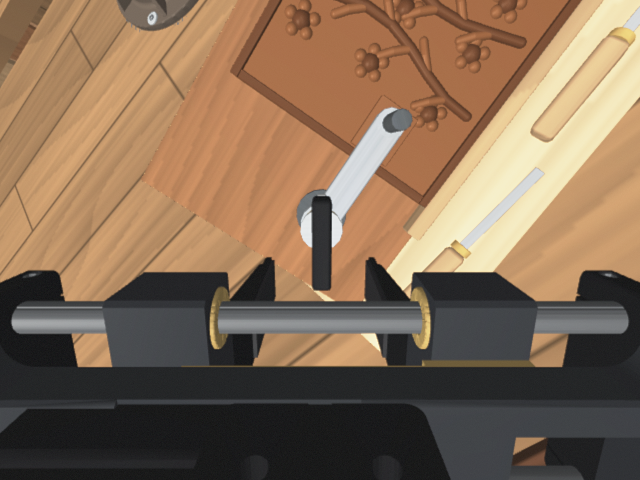

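View pics/t4.png

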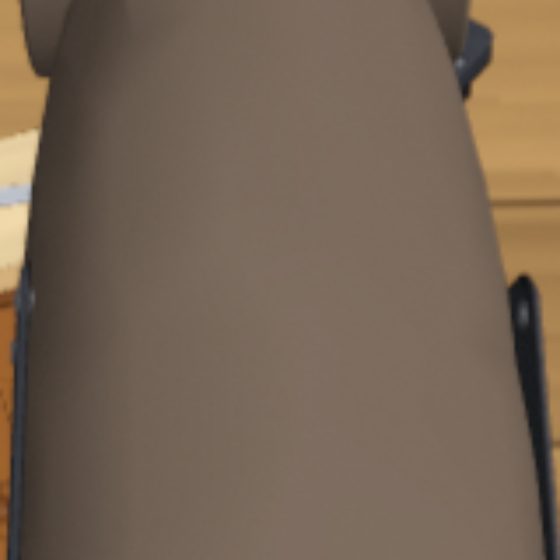

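Emit:
play_rows:
  increments:
    - {"dx":0.1,"dy":0.002,"dz":0.002,"wx":0,"wy":-0.003,"wz":0}
    - {"dx":0.2,"dy":0.002,"dz":0.002,"wx":0,"wy":-0.003,"wz":0}
    - {"dx":0.3,"dy":0.002,"dz":0.002,"wx":0,"wy":-0.003,"wz":0}
    - {"dx":0.358,"dy":0.002,"dz":0.002,"wx":0,"wy":-0.003,"wz":0}
    - {"dx":0.358,"dy":0.002,"dz":0.002,"wx":0,"wy":-0.003,"wz":0}
    - {"dx":0.358,"dy":0.002,"dz":0.002,"wx":0,"wy":-0.003,"wz":0}

```text
time: 7.78
position: [0.6243, -0.0174, 0.1618]
eef_rot: [-2.164, 1.048, -2.893]
force: [0.0, 0.3, 0.5]
gripper_width: 0.0477
```

Emit:
play_rows:
  increments:
    - {"dx":0,"dy":0,"dz":0,"wx":0,"wy":0,"wz":0}
    - {"dx":0,"dy":0,"dz":0,"wx":0,"wy":0,"wz":0}
    - {"dx":0,"dy":0,"dz":0,"wx":0,"wy":0,"wz":0}
    - {"dx":0,"dy":0,"dz":0,"wx":0,"wy":0,"wz":0}
    - {"dx":0,"dy":0,"dz":0,"wx":0,"wy":0,"wz":0}
  hand: 1
  grip_force: 25

```text
time: 8.4
position: [0.624, -0.0171, 0.161]
eef_rot: [-2.165, 1.047, -2.894]
force: [3.0, 3.2, -1.1]
gripper_width: 0.0143
```

```bash
cat > k.py <<'E'
from h import *
import time
from station import robot
s,p,R=cur(); pr,ph,ti=rel(p,R)
print("t",round(s["time"],3),"w",round(s["gripper_width"],4),"Fs",S@s["force"],"Ttool",R.T@s["torque"],"tau6",s["tau"][5],"q6",s["q"][5]); print(pr,"phi",ph%(2*np.pi),"tilt",ti)
E
python3 k.py; python3 st.py 0 0 .097 3.737|tail -1
```

```text
t 8.4 w 0.0143 Fs [-3.7738 -2.4017  0.9649] Ttool [ 0.0305 -0.2031  1.0117] tau6 -0.034075198927894235 q6 -0.8731901562459892
[-0.0003 -0.0004  0.0979] phi 3.736422163269118 tilt 0.0065352139340733055
delta [ 0.0035 -0.002   0.0007 -0.0004  0.0001 -0.    ]
```

Emit:
play_rows:
  increments:
    - {"dx":0,"dy":0,"dz":0,"wx":0.07,"wy":0,"wz":0}
    - {"dx":0,"dy":0,"dz":0,"wx":0.14,"wy":0,"wz":0}
    - {"dx":0,"dy":0,"dz":0,"wx":0.21,"wy":0,"wz":0}
    - {"dx":0,"dy":0,"dz":0,"wx":0.28,"wy":0,"wz":0}
    - {"dx":0,"dy":0,"dz":0,"wx":0.35,"wy":0,"wz":0}
    - {"dx":0,"dy":0,"dz":0,"wx":0.42,"wy":0,"wz":0}
    - {"dx":0,"dy":0,"dz":0,"wx":0.48,"wy":0,"wz":0}
    - {"dx":0,"dy":0,"dz":0,"wx":0.5,"wy":0,"wz":0}

```text
time: 9.4
position: [0.6239, -0.0171, 0.161]
eef_rot: [-1.379, 1.047, -2.894]
force: [2.4, 3.7, -1.2]
gripper_width: 0.0142
```

```bash
python3 k.py;  python3 - <<'E'
from station import eyes
import cv2
f=eyes.get_image("wrist")["frame"]; cv2.imwrite("pics/w5.png",f)
f=eyes.get_image("scene")["frame"]; cv2.imwrite("pics/s5.png",cv2.resize(f[100:260,200:360],None,fx=3.5,fy=3.5))
E
```

```text
t 9.4 w 0.0142 Fs [-3.427  -3.0244  0.6146] Ttool [-0.084   0.707   0.9632] tau6 0.17812147736549377 q6 -0.08698810714478723
[-0.0003 -0.0004  0.0979] phi 2.9502328409027516 tilt 0.008845206443562079
```

View pics/s5.png

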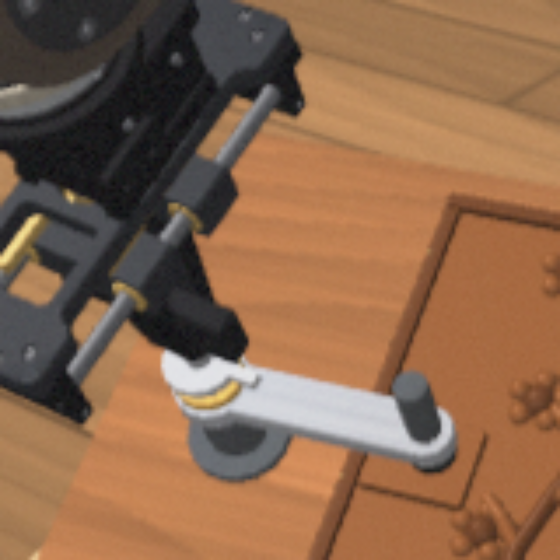

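View pics/w5.png

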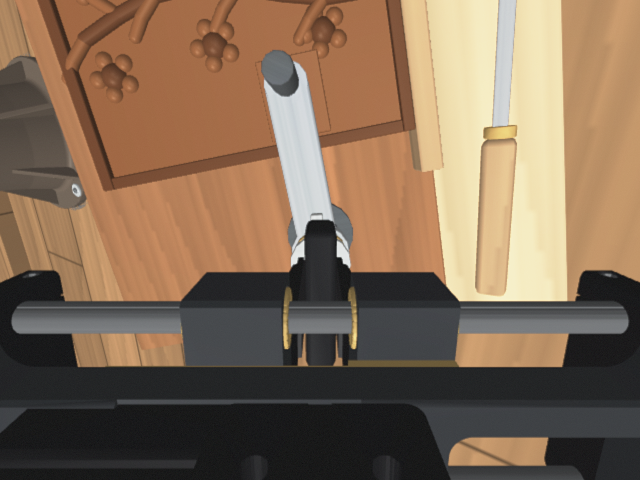

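Emit:
play_rows:
  increments:
    - {"dx":0,"dy":0,"dz":0,"wx":0.03,"wy":0,"wz":0}
    - {"dx":0,"dy":0,"dz":0,"wx":0.06,"wy":0,"wz":0}
    - {"dx":0,"dy":0,"dz":0,"wx":0.06,"wy":0,"wz":0}

```text
time: 9.88
position: [0.6239, -0.0172, 0.161]
eef_rot: [-1.287, 1.047, -2.894]
force: [4.2, 3.6, -1.9]
gripper_width: 0.0139
```

```bash
python3 k.py
```

```text
t 9.875 w 0.0139 Fs [-5.2761 -2.503   0.7951] Ttool [-0.0341  0.9139  0.9196] tau6 0.35206904634833336 q6 0.0052976659105732
[-0.0002 -0.0004  0.0979] phi 2.8578412806284677 tilt 0.004718022154801971
```

Emit:
play_rows:
  increments:
    - {"dx":0,"dy":0,"dz":0,"wx":0.03,"wy":0,"wz":0}
    - {"dx":0,"dy":0,"dz":0,"wx":0.06,"wy":0,"wz":0}
    - {"dx":0,"dy":0,"dz":0,"wx":0.06,"wy":0,"wz":0}

```text
time: 10.25
position: [0.6239, -0.0172, 0.161]
eef_rot: [-1.193, 1.047, -2.895]
force: [3.2, 3.6, -2.1]
gripper_width: 0.0141
```

```bash
python3 k.py
```

```text
t 10.25 w 0.0141 Fs [-4.4834 -2.6759  0.1062] Ttool [-0.0452  1.0203  0.8707] tau6 0.3517063893377781 q6 0.09954776903449994
[-0.0003 -0.0004  0.0978] phi 2.763612799988443 tilt 0.004777040178564433
```

```bash
cat > k.py <<'E'
from h import *
from station import robot,eyes
import cv2
T=[];t6=[]
for i in range(4):
    if i: d=eyes.get_image("wrist")
    s,p,R=cur(); T.append((R.T@s["torque"])[0]); t6.append(s["tau"][5])
pr,ph,ti=rel(p,R)
cv2.imwrite("pics/w_%05d.png"%(s["time"]*100),d["frame"])
print("t",round(s["time"],3),"w",round(s["gripper_width"],4),"Fs",S@s["force"],"Tx",np.mean(T),np.array(T),"tau6",np.mean(t6)," q6",s["q"][5],"slope",pr,"phi",ph%(2*np.pi),"turned",3.7364-ph%(2*np.pi))
E
python3 k.py
```

```text
t 10.4 w 0.0139 Fs [-5.2222 -2.4392  0.6663] Tx -0.06397589629305607 [-0.0452 -0.0771 -0.065  -0.0686] tau6 0.147429920907598  q6 0.09889272811110386 slope [-0.0003 -0.0004  0.0979] phi 2.7642807762184605 turned 0.9721192237815397
```

Emit:
play_rows:
  increments:
    - {"dx":0,"dy":0,"dz":0,"wx":0.03,"wy":0,"wz":0}
    - {"dx":0,"dy":0,"dz":0,"wx":0.06,"wy":0,"wz":0}

```text
time: 10.65
position: [0.6239, -0.0171, 0.161]
eef_rot: [-1.098, 1.047, -2.894]
force: [3.1, 2.9, -1.2]
gripper_width: 0.0138
```

```bash
python3 k.py
```

```text
t 10.8 w 0.0138 Fs [-4.4968 -3.0976  0.9325] Tx -0.06179297954209419 [-0.0394  0.0119 -0.1044 -0.1152] tau6 -0.028548447880893946  q6 0.19346387045785385 slope [-0.0003 -0.0004  0.0978] phi 2.6697250526474026 turned 1.0666749473525976
```

Emit:
play_rows:
  increments:
    - {"dx":0,"dy":0,"dz":0,"wx":0.03,"wy":0,"wz":0}
    - {"dx":0,"dy":0,"dz":0,"wx":0.06,"wy":0,"wz":0}

```text
time: 11.05
position: [0.6239, -0.0172, 0.161]
eef_rot: [-1.003, 1.047, -2.894]
force: [3.7, 4.2, -2.6]
gripper_width: 0.0137
```

```bash
python3 k.py
```

```text
t 11.2 w 0.0138 Fs [-5.3768 -2.8387  1.7613] Tx -0.14198569894120164 [-0.16   -0.1682 -0.1373 -0.1023] tau6 0.062028178945183754  q6 0.287580546309334 slope [-0.0003 -0.0004  0.0978] phi 2.5755844352151973 turned 1.1608155647848029
```

Emit:
play_rows:
  increments:
    - {"dx":0,"dy":0,"dz":0,"wx":0.02,"wy":0,"wz":0}
    - {"dx":0,"dy":0,"dz":0,"wx":0.04,"wy":0,"wz":0}

```text
time: 11.45
position: [0.6239, -0.0172, 0.161]
eef_rot: [-0.941, 1.047, -2.894]
force: [4.3, 3.4, -1.1]
gripper_width: 0.014
```

```bash
python3 k.py
```

```text
t 11.6 w 0.014 Fs [-4.4168 -3.7348  0.6004] Tx -0.22535337922383122 [-0.2133 -0.2273 -0.2645 -0.1964] tau6 0.15602332110574935  q6 0.35023444107949225 slope [-0.0002 -0.0004  0.0979] phi 2.512929161708666 turned 1.223470838291334
```

Emit:
play_rows:
  increments:
    - {"dx":0,"dy":0,"dz":0,"wx":0.02,"wy":0,"wz":0}
    - {"dx":0,"dy":0,"dz":0,"wx":0.04,"wy":0,"wz":0}

```text
time: 11.85
position: [0.6239, -0.0172, 0.161]
eef_rot: [-0.878, 1.047, -2.894]
force: [4.0, 3.8, -0.5]
gripper_width: 0.0144
```

```bash
python3 k.py
```

```text
t 12.0 w 0.0143 Fs [-5.5824 -3.0184  1.2734] Tx -0.08412698793024176 [-0.2682 -0.2173  0.0464  0.1026] tau6 0.002988022315548733  q6 0.4133937945938245 slope [-0.0002 -0.0004  0.0979] phi 2.4497499032624575 turned 1.2866500967375427
```

```bash
python3 k.py; cd pics; ls w_*
python3 - <<'E'
import cv2,glob,numpy as np
a=sorted(glob.glob("w_*.png"))
ims=[cv2.resize(cv2.imread(f)[170:370,260:400],None,fx=2.8,fy=2.8) for f in (a[-3],a[-1])]
cv2.imwrite("cmp.png",np.hstack(ims))
E
```

```text
t 12.15 w 0.0137 Fs [-4.9096 -2.8161  0.9517] Tx 0.1022824472869621 [0.1026 0.1024 0.0696 0.1346] tau6 -0.11792908364441246  q6 0.4132654230725351 slope [-0.0003 -0.0004  0.0979] phi 2.4499102763993563 turned 1.2864897236006438
w_01040.png
w_01080.png
w_01120.png
w_01160.png
w_01200.png
w_01215.png
```

View pics/cmp.png

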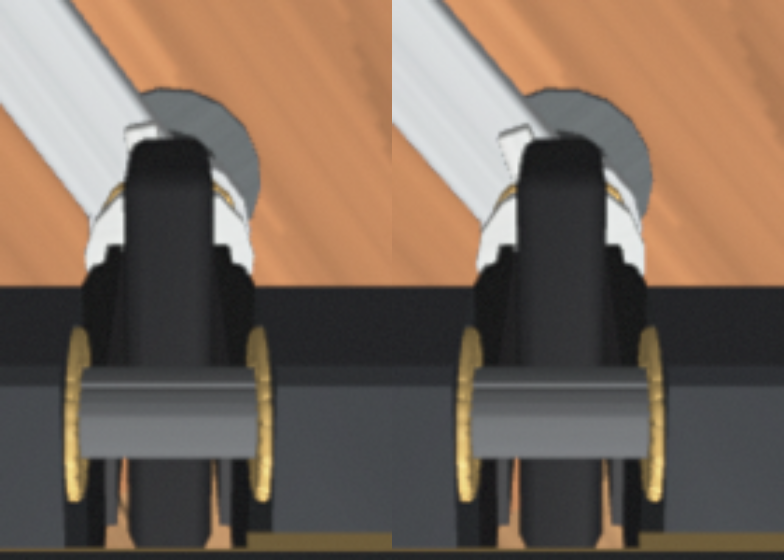

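The torque reversed from -0.27 to a steady +0.10 N m, so the clutch has clicked once. The knob is about 0.25 rad ahead of the nose. I'll ease it towards its 0.40 rad rest, well short of 0.65, then let go.

Emit:
play_rows:
  increments:
    - {"dx":0,"dy":0,"dz":0,"wx":0.03,"wy":0,"wz":0}
    - {"dx":0,"dy":0,"dz":0,"wx":0.06,"wy":0,"wz":0}

```text
time: 12.4
position: [0.6239, -0.0171, 0.161]
eef_rot: [-0.783, 1.047, -2.895]
force: [2.9, 4.6, -2.4]
gripper_width: 0.014
```

```bash
python3 k.py
```

```text
t 12.55 w 0.0139 Fs [-4.5873 -2.7714  0.6931] Tx -0.005363708571735855 [-0.0007  0.0085 -0.0192 -0.01  ] tau6 -0.06733061629347503  q6 0.5076338737787806 slope [-0.0003 -0.0004  0.0979] phi 2.3555309668932605 turned 1.3808690331067397
```

Emit:
play_rows:
  increments:
    - {"dx":0,"dy":0,"dz":0,"wx":0,"wy":0,"wz":0}
    - {"dx":0,"dy":0,"dz":0,"wx":0,"wy":0,"wz":0}
    - {"dx":0,"dy":0,"dz":0,"wx":0,"wy":0,"wz":0}
    - {"dx":0,"dy":0,"dz":0,"wx":0,"wy":0,"wz":0}
  hand: 0

```text
time: 13.05
position: [0.6236, -0.0176, 0.1611]
eef_rot: [-0.782, 1.046, -2.894]
force: [-0.1, -0.7, -0.1]
gripper_width: 0.0458
```

Emit:
play_rows:
  increments:
    - {"dx":-0.1,"dy":0,"dz":0,"wx":0,"wy":0,"wz":0}
    - {"dx":-0.25,"dy":0,"dz":0,"wx":0,"wy":0,"wz":0}
    - {"dx":-0.4,"dy":0,"dz":0,"wx":0,"wy":0,"wz":0}
    - {"dx":-0.4,"dy":0,"dz":0,"wx":0,"wy":0,"wz":0}

```text
time: 13.55
position: [0.6733, -0.005, 0.2496]
eef_rot: [-0.78, 1.05, -2.891]
force: [-0.6, 0.2, -0.7]
gripper_width: 0.0476
```

```bash
python3 k.py;python3 st.py .105 1.282 .166 4.4236; ls pics/w_*|tail -1; cp $(ls pics/w_*|tail -1) pics/rel.png
```

```text
t 13.7 w 0.0474 Fs [-0.1924  0.8953 -0.5011] Tx 0.020822085031194447 [0.01   0.01   0.0581 0.0052] tau6 -0.06445766834076494  q6 0.48928935876178975 slope [-0.     -0.0002  0.1965] phi 2.354103480603989 turned 1.3822965193960113
t 13.7 q [-0.0471  0.7757  1.0209 -0.152   1.8494  0.4893] w 0.0474 F [ 0.1375 -0.8887 -0.5302] T [-0.0011 -0.1873  0.0212]
slope [-0.     -0.0002  0.1965] phi 2.354 tilt 0.16
delta [ 0.1231 -0.3681  0.2014 -1.3175 -0.0006  0.002 ]
pics/w_01370.png
```

View pics/rel.png

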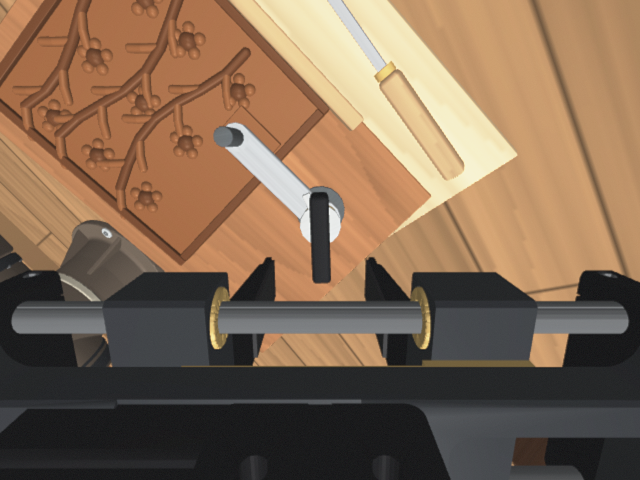

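Emit:
play_rows:
  increments:
    - {"dx":-0.2,"dy":0,"dz":0,"wx":0,"wy":0,"wz":0}
    - {"dx":-0.3,"dy":0.3,"dz":0.4,"wx":0,"wy":0,"wz":0}
    - {"dx":-0.3,"dy":0.6,"dz":0.9,"wx":0,"wy":0,"wz":0}
    - {"dx":-0.3,"dy":0.7,"dz":1,"wx":0,"wy":0,"wz":0}
    - {"dx":-0.3,"dy":0.7,"dz":1,"wx":0,"wy":0,"wz":0}
    - {"dx":-0.3,"dy":0.7,"dz":1,"wx":0,"wy":0,"wz":0}
    - {"dx":-0.3,"dy":0.7,"dz":1,"wx":0,"wy":0,"wz":0}
    - {"dx":-0.3,"dy":0.7,"dz":1,"wx":0,"wy":0,"wz":0}

```text
time: 14.7
position: [0.7369, -0.2986, 0.338]
eef_rot: [-0.786, 1.044, -2.897]
force: [0.5, 0.7, 0.5]
gripper_width: 0.0479
```

Run:
```python
from h import *
c=cams()
for n in c: cv2.imwrite(f"pics/{n}6.png",c[n]["frame"])
cv2.imwrite("pics/tc6.png",cv2.resize(c["top"]["frame"][225:345,350:470],None,fx=5,fy=5,interpolation=cv2.INTER_CUBIC))
cv2.imwrite("pics/sc6.png",cv2.resize(c["scene"]["frame"][150:270,210:330],None,fx=5,fy=5,interpolation=cv2.INTER_CUBIC))
```

```text
(no output)
```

View pics/top6.png

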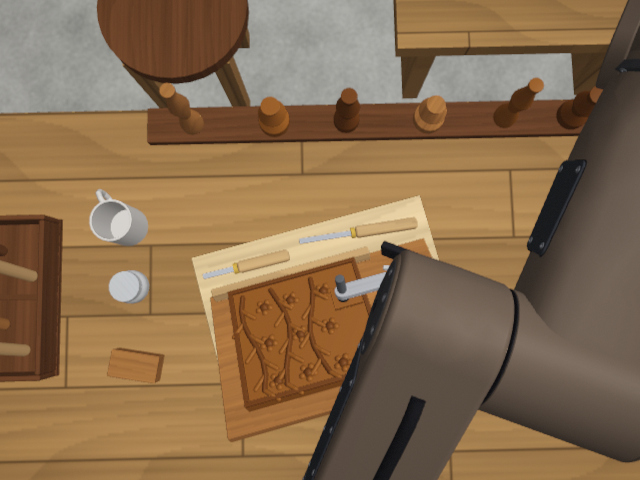

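View pics/sc6.png

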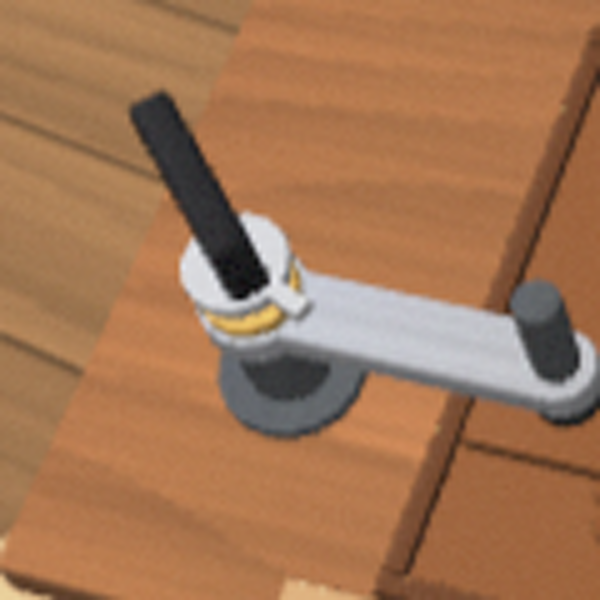

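View pics/tc6.png

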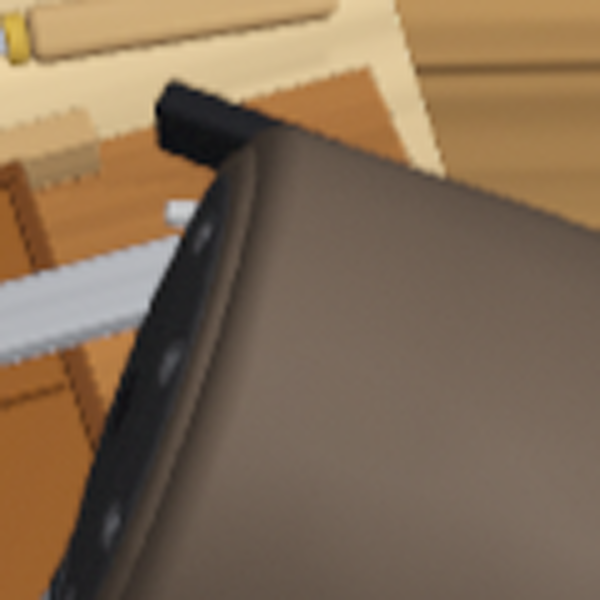

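Run:
```python
from h import *
import pickle
c=pickle.load(open("cam.pkl","rb"));d=c["scene"]
def sl(u,h):
    o,v=ray(d,(u[0]/5+210,u[1]/5+150)); A=F+h*n; k=((A-o)@n)/(v@n); return S@(o+k*v-F)
q=sl((302,300),.072); print("nose",q,np.hypot(*q[:2]),np.arctan2(q[1],q[0]))
# bar: centres of end faces seen, near end (245,270), far end (152,115)
a,b=sl((150,108),.120),sl((243,275),.114); print(a,b,np.linalg.norm(b-a),"bar",np.arctan2((b-a)[1],(b-a)[0]))
# left silhouette edge of the bar top
a,b=sl((132,108),.128),sl((218,268),.128) ; print("edge",np.arctan2((b-a)[1],(b-a)[0]))
a,b=sl((166,93),.128),sl((255,252),.128) ; print("edge2",np.arctan2((b-a)[1],(b-a)[0]))
q=sl((543,290),.094); print("peg top",q,np.arctan2(q[0],-q[1]),np.hypot(*q[:2]))
print("expected bar",-.975-1.381,"gripper-based nose", "bar+.4=",-.975-1.381+.4)
```

```text
nose [-0.0066 -0.0263  0.072 ] 0.027153099640568775 -1.8162083484551548
[0.0226 0.0235 0.12  ] [-0.0226 -0.025   0.114 ] 0.06657318486981964 bar -2.3208758382913217
edge -2.3303217993384386
edge2 -2.3238305722991743
peg top [ 0.0039 -0.1073  0.094 ] 0.036595022039589906 0.10740127735694983
expected bar -2.356 gripper-based nose bar+.4= -1.956
```

Emit:
play_rows:
  increments:
    - {"dx":0,"dy":0.3,"dz":0.5,"wx":0,"wy":0,"wz":0}
    - {"dx":0,"dy":0.5,"dz":0.8,"wx":0,"wy":0,"wz":0}
    - {"dx":0,"dy":0.5,"dz":0.8,"wx":0,"wy":0,"wz":0}
    - {"dx":0,"dy":0.5,"dz":0.8,"wx":0,"wy":0,"wz":0}
    - {"dx":0,"dy":0.5,"dz":0.8,"wx":0,"wy":0,"wz":0}
    - {"dx":0,"dy":0.5,"dz":0.8,"wx":0,"wy":0,"wz":0}

```text
time: 15.55
position: [0.6817, -0.4932, 0.3351]
eef_rot: [-0.73, 1.064, -2.833]
force: [0.8, 0.2, -0.3]
gripper_width: 0.0478
```

Run:
```python
from h import *
c=cams()
cv2.imwrite("pics/top7.png",c["top"]["frame"])
a=cv2.resize(c["top"]["frame"][225:325,320:440],None,fx=6,fy=6,interpolation=cv2.INTER_CUBIC)
cv2.imwrite("pics/tc7.png",a[:600])
```

```text
(no output)
```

View pics/tc7.png

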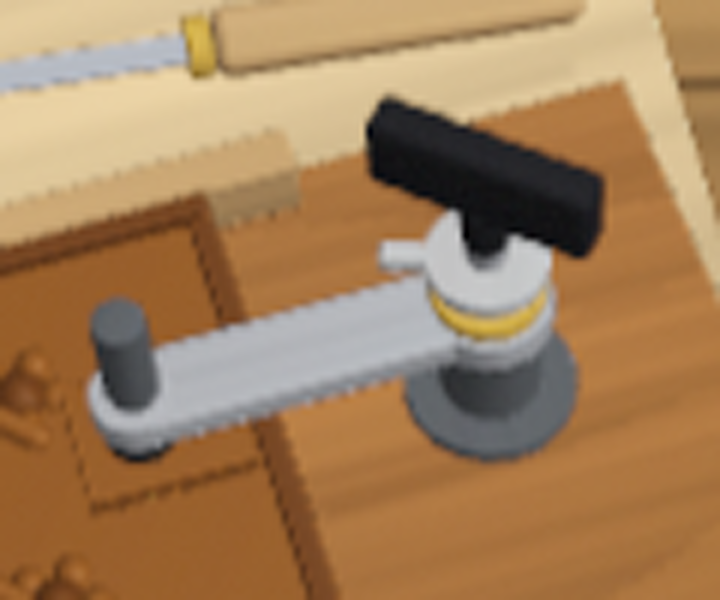

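View pics/scene6.png

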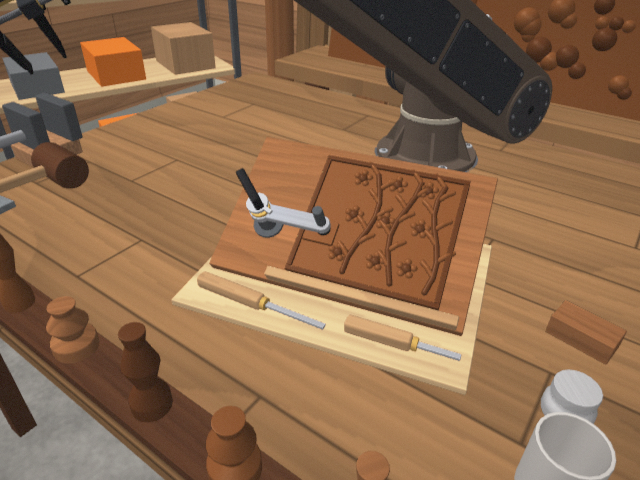

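Run:
```python
from h import *
import pickle
c=pickle.load(open("cam.pkl","rb"));d=c["top"];e=c["scene"]
T=lambda u:(u[0]/6+320,u[1]/6+225); G=lambda u:(u[0]/5+210,u[1]/5+150)
def sl(u,h):
    o,v=ray(d,T(u)); A=F+h*n; k=((A-o)@n)/(v@n); return S@(o+k*v-F)
q=sl((384,255),.072); ctr=sl((489,258),.072);print("nose",q,np.arctan2(q[1],q[0]),"disc ctr",ctr, "dir",np.arctan2(*(q-ctr)[1::-1]))
for a,b in(((393,97),(603,180)),((370,182),(585,253))):
    a,b=sl(a,.114),sl(b,.114); print("bar",np.arctan2((a-b)[1],(a-b)[0]))
X,r=tri((d,T((119,316))),(e,G((541,302)))); q=S@(X-F); print("pegtop",q,r,np.arctan2(q[0],-q[1]))
```

```text
nose [-0.0106 -0.0266  0.072 ] -1.9489802222971684 disc ctr [-0.0004  0.001   0.072 ] dir -1.923910271703377
bar -2.3448617300544754
bar -2.268315662366286
pegtop [-0.0003 -0.1061  0.0939] [np.float64(1.9), np.float64(1.9)] -0.0032277491514698486
```

Run:
```python
from station import robot
s=robot.state(); print(s["time"],s["dq"]); print(robot.close_job())
```

```text
15.65 [ 0.00901596  0.00350863 -0.00145045  0.00188925  0.00231922  0.00176556]
the job is handed in; nothing more can be done
None
```

The clamp arm is fully home with its shoe on the plain block. I turned the wing knob clockwise to one click, let go and handed the job in at about 15.7 s.

- **Arm:** I swung it by the peg from 1.28 rad until it met its stop, where the reaction rose to about 16 N with no further movement. Triangulated afterwards, the peg sits at -0.003 rad, 106 mm from the post.
- **Click:** Torque climbed to 0.27 N m after about 1.29 rad of turn, then flipped to a steady +0.10 N m. I eased the knob another 0.09 rad forward, to where the torque was about zero (its rest), and opened the fingers there.
- **One click only:** In the last top view the bar is at about -2.34 rad and the index nose at about -1.94 rad. That puts the knob 0.40 rad ahead, which matches one click.
- **Surroundings:** By eye, the gouges lie where they did at the start, and the robot was clear of everything when I handed in.

Two rougher checks disagreed. From the scene camera alone, the knob lead came out nearer 0.5 rad. The other bar edge in the top view gave a bar angle of -2.27 rad, so a lead of about 0.32 rad. Both are still much closer to one click (0.40) than to none or two (0.80). A first single-view reading of the peg gave 0.037 rad, because I had picked the wrong pixel. The two-view measurement above replaces it.

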